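Load a cell into the free tester bay and hold its spring-return dial at full load

TASK

Load-test the green cell: lay it in whichever bay of the tester is free, with its plus end (tan, with the metal nub) at the red terminal, and take the hand off it. Then turn the dial behind that same bay clockwise against its spring, past the first two clicks to the third mark (three red bars), and finish while still gripping the dial and holding it there. Leave the red cell, the other dial and the other things on the bench as they are.

Things in the scene. Friction and masses are not known exactly. Their poses are not given: they have to be found in the camera images.
- tester: two-channel load tester for AA cells: flat grey box, dark top plate, 170 (x) x 250 (y) x 34 mm, fixed. Origin: centre of its underside; x away from the operator, y to the operator's left, z up. Each channel (at y = +65 left, -65 mm right) has a bay in front and its own dial 90 mm behind it (+x). Yaw within 0.25 rad. Which bay is free changes.
- bay_left (a point): centre of the left bay's floor, (-48, +65, 35.5) mm in the tester's frame, same axes. A black cradle for a cell lying along y, flat floor. RED plus terminal at -y, black minus terminal with coil at +y, 56.6 mm apart; at each end a pair of cheeks, 17 mm apart, over the last 10 mm. All stand up 10 mm and carry lips to 16 mm leaning outwards 24 degrees.
- bay_right (a point): the same for the right bay, at (-48, -65, 35.5) mm in the tester's frame. In both bays the cell's middle 36 mm is open on both sides for the fingers; the floor there is 30 mm wide, 1.5 mm above the top plate.
- dial_left (a joint): left dial (for the left bay), rad: 0 at rest, grows clockwise seen from above. Soft clicks at 0.4 (one green bar), 0.8 (two yellow bars), 1.2 (three red bars); stop at 1.27. A spring returns it to rest from anywhere when let go (0.06 Nm at rest, 0.11 Nm at the third mark; clicks add or take up to 0.03 Nm and do not hold it).
- dial_right (a joint): right dial (for the right bay), rad: 0 at rest, grows clockwise seen from above. Soft clicks at 0.4 (one green bar), 0.8 (two yellow bars), 1.2 (three red bars); stop at 1.27. A spring returns it to rest from anywhere when let go (0.06 Nm at rest, 0.11 Nm at the third mark; clicks add or take up to 0.03 Nm and do not hold it).
- dial_left_grip (a point): on the left dial's axis, at (42, +65, 52) mm in the tester's frame; turns with the dial. x along the bar grip to its pointer end (0.6 rad left of the tester's x at rest), z up. Bar: black, 43 mm long, 12 mm thick, from 12 mm below this point (there a round skirt, 45 mm diameter) to 12 mm above; white pointer line on one half.
- dial_right_grip (a point): on the right dial's axis, at (42, -65, 52) mm in the tester's frame; turns with the dial. x along the bar grip to its pointer end (0.6 rad left of the tester's x at rest), z up. Bar: black, 43 mm long, 12 mm thick, from 12 mm below this point (there a round skirt, 45 mm diameter) to 12 mm above; white pointer line on one half.
- cell_green: green AA cell, 14 mm across, 51 mm long over the nub, 23 g, lying on the bench; origin under its middle on the surface it lies on, y along the cell, the PLUS end (tan, with the nub) at -y, z up. It does not roll. At the start its y axis is within 0.8 rad of the world's y.
- cell_green_middle (a point): centre of the green cell, on its axis, 7.3 mm above its origin.
- cell_green_plus (a point): point on the green cell's axis at its plus end, 25 mm from the middle.
- cell_red: red AA cell of the same size, lying in one of the two bays (left or right, changes); origin as for the green one. Stays there.
- cell_red_middle (a point): centre of the red cell, 7.3 mm above its origin.
- torch: grey pocket torch, 111 mm long, 34 mm high, lying left of the tester; leave alone
- screwdriver: blue-handled screwdriver, 160 mm, lying on the bench; leave alone
- tape_roll: roll of black tape, 62 mm across, 19 mm high; leave alone
- tape_measure: yellow tape measure, 82 mm long, 64 mm high; leave alone
- stripper: orange cable jacket stripper, 110 mm long, 19 mm high; leave alone
- ball_pen: white and red ball pen, 145 mm long; leave alone
- plug_tub: clear open tub of small plugs, 66 mm wide, 52 mm high; leave alone

How it is judged:
By the outcome, as a careful person would: the job done as asked, in the order asked, and still so for the second after the job is handed in, while the arm keeps its last pose, push and grip.
It also fails if it takes over 48 s, if anything falls off the work surface, if the arm or the gripper's body presses on something with over 40 N, if the wrist force passes 120 N, or if a joint passes its speed limit or range.

ROBOT

A 6-joint arm with a two-finger parallel gripper is mounted at the origin on a cart in front of the work surface, level with it; the furniture and walls round the work are solid. World frame = base frame: x ahead of the robot, y to its left, z up, the work surface at z = 0. Lengths are in mm, angles in rad, forces in N, time in s.
With the tool pointing down it reaches from about 275 to 775 mm from the base axis. Payload 14.6 kg.
Tool frame: the origin (TCP) lies on the mounting face of the last link; the fingertips stand 173 mm ahead of it and the grasp point (between the pads) lies 155 mm ahead of it (pinch_z is the distance from the TCP to the grasp point, in mm); z points along the fingers, y is the line along which they close (so a half turn about z gives the same grasp; the last joint's range is limited). The gripper opens to 85 mm and grips with 20 to 120 N. Pads are 22 mm wide; open, the fingers measure 114 mm over their backs; the gripper's body (76 mm by 85 mm) begins 54 mm behind the grasp point. The pads swing forward as they close: fully open they stand 13 mm farther back than shut.
Start: joints at [-1.424, 0.263, -0.048, 1.259, 0, 1.415], TCP at [156.044, -501.277, 404.678] pointing down, gripper open.
Joint ranges: [-2.65, 2.65], [-0.89, 1.7], [-1.18, 1.37], [-2.13, 2.11], [-1.35, 1.29], [-3.14, 3.14]. Speed limits (rad/s): [1.89, 1.89, 2.57, 2.79, 3.14, 3.14].

INTERFACE

Orientations are given as [roll, pitch, yaw] about the fixed x, y, z axes, in that order (R = Rz(yaw) Ry(pitch) Rx(roll)).
In Python, from workcell import read_state, grab_frame, job_done, pinch_z gives the robot as it stands.
- The arm moves only by the shell command python3 -m creep 'ROWS' [OPENING]. ROWS is JSON, a list that holds one entry, the list of rows, each a list of 6 numbers: the shift along the world's x, y, z in mm, then the turn, a rotation vector about the world's x, y, z in rad. A call has 1 to 20 rows; each row shifts and turns the commanded pose from where the row before left it; what a row does not reach is not made up. A row lasts 1/12 s, in which the tool goes at most 41.7 mm and 7.16 degrees, less where a joint would pass 70% of its speed; a pose out of reach is approached as far as the arm can. A call with a gripper value outside its range is refused whole. OPENING is the finger opening in mm, from 0 to 85.4, set as the call begins (- or left out, the last holds). The fingers move at their own pace and stop on an object; the grip force is fixed at half the most. Time passes only in rows, so rows that do not move let the fingers close. It gives the time, the measured TCP pose, the force, the opening and the grip force at its end, in the units of the state.
- read_state(): the state, without advancing time (a new reading comes with each control period).
- grab_frame(name): name is "scene" or "top"; returns a dict with "frame" (480x640x3 uint8, red, green, blue), "range_z" (480x640 float32, mm along the optical axis (not along the pixel's ray), 0 where there is no reading), "mtx" (3x3 intrinsics, pixels), "world_to_cam" (4x4, takes a point from world to camera coordinates). Camera axes: x right, y down, z forward; pixel columns grow to the right and rows downward; lengths in mm; the calibration is good to about 2 mm. A picture is of the moment at which its call begins.
- job_done(): hands the job in; it is judged then, once.
The state is a dict: "time_s": time; "joints": joint angles; "joint_velocities": joint speeds; "effort": joint torques, N m; "ee_pos": TCP position; "tool_rot": TCP orientation; "wrist_force": force on the tool from outside, world axes, zero at the start; "torque": the same for the moment, N m; "finger_gap": finger opening in mm; "gripper_force": force on a finger pad.
Only numpy, scipy, OpenCV 4.12 (cv2) and the standard library are available. Lean on these libraries where they do the work, as an engineer would, in place of code of your own. Each camera call takes 0.05 s, during which the arm holds its last target. There are 200 camera calls.

## Working session

There is one attempt and no reset: what is moved stays moved. The work goes in short steps, Python scripts to look and compute and a shell command to move; the robot and the scene stay as the last step left them, time stands still between calls to the robot, and variables do not carry over. Pictures are saved under pics/ and viewed, at most 10 in all, crops included, and the job is handed in when it is done.

```bash
mkdir -p pics; python3 - <<'E'
from workcell import *
import cv2,numpy as np
s=read_state();print({k:np.round(v,3).tolist() for k,v in s.items()},pinch_z)
for n in("scene","top"):
    f=grab_frame(n);np.savez(n+"0.npz",**f);cv2.imwrite(f"pics/{n}0.png",f["frame"][:,:,::-1]);print(n,np.round(f["mtx"],1).tolist(),np.round(f["world_to_cam"],3).tolist(),(f["range_z"]>0).mean())
E
```

```text
{'time_s': 0.0, 'joints': [-1.424, 0.264, -0.049, 1.259, -0.0, 1.415], 'joint_velocities': [-0.001, -0.001, 0.0, -0.0, 0.001, -0.001], 'effort': [0.002, -63.761, 38.456, 0.014, -0.0, 0.0], 'ee_pos': [156.03, -501.178, 404.228], 'tool_rot': [-3.141, -0.0, 0.302], 'wrist_force': [-0.305, 0.682, -0.095], 'torque': [-0.019, 0.009, -0.003], 'gripper_force': 0.0, 'finger_gap': 85.008} 154.70000000000002
scene [[595.6, 0.0, 314.5], [0.0, 595.6, 244.5], [0.0, 0.0, 1.0]] [[0.908, -0.418, 0.008, -512.602], [-0.333, -0.734, -0.591, 209.547], [0.253, 0.534, -0.807, 1339.999], [0.0, 0.0, 0.0, 1.0]] 0.9959928385416666
top [[509.7, 0.0, 325.3], [0.0, 509.7, 233.6], [0.0, 0.0, 1.0]] [[0.014, -1.0, 0.002, -26.636], [-0.982, -0.014, -0.188, 531.254], [0.188, 0.001, -0.982, 1178.895], [0.0, 0.0, 0.0, 1.0]] 0.9959537760416667
```

View pics/scene0.png

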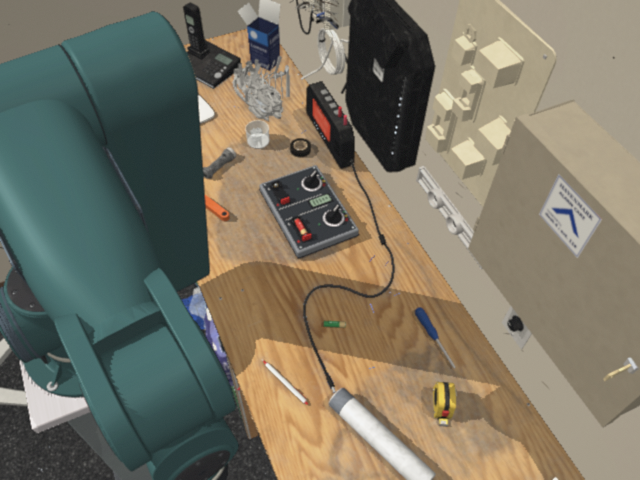

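View pics/top0.png

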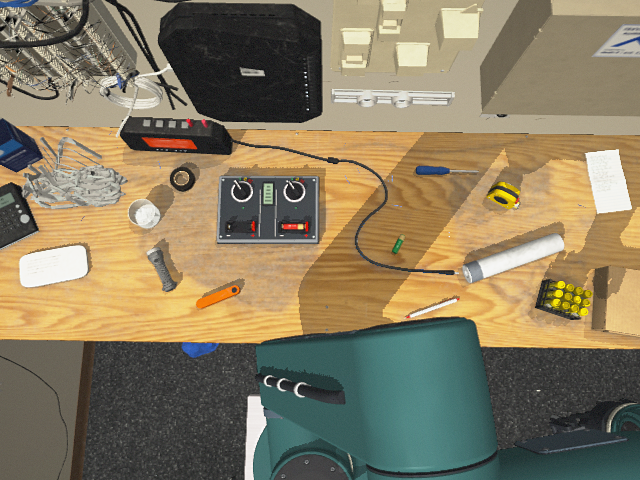

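The scene view shows the tester (~310,210) and the green cell (~334,324). The top view shows the tester (~268,210) with red cell in the right bay (295,227), the left bay free (241,227), and the green cell at (398,244). Next, enlarged crops.

```bash
cat > h.py <<'E'
import numpy as np,cv2
def load(n): return dict(np.load(n))
def ray(f,uv):
    M=f["world_to_cam"];R=M[:3,:3];t=M[:3,3]
    d=R.T@np.linalg.solve(f["mtx"],[uv[0],uv[1],1.]);return -R.T@t,d
def atz(f,uv,z):
    o,d=ray(f,uv);return o+d*(z-o[2])/d[2]
def dep(f,uv):
    o,d=ray(f,uv);u,v=int(round(uv[0])),int(round(uv[1]));return o+d*np.median(f["range_z"][v-1:v+2,u-1:u+2])
def tri(pairs):
    A=np.zeros((3,3));b=np.zeros(3)
    L=[ray(f,uv) for f,uv in pairs]
    for o,d in L:
        d=d/np.linalg.norm(d);P=np.eye(3)-np.outer(d,d);A+=P;b+=P@o
    p=np.linalg.solve(A,b);return p
def proj(f,p):
    c=f["world_to_cam"][:3,:3]@np.asarray(p)+f["world_to_cam"][:3,3];q=f["mtx"]@c;return q[:2]/q[2]
def cloud(f):
    v,u=np.mgrid[:480,:640];z=f["range_z"];K=f["mtx"]
    c=np.stack([(u-K[0,2])/K[0,0]*z,(v-K[1,2])/K[1,1]*z,z],-1)
    M=f["world_to_cam"];return (c-M[:3,3])@M[:3,:3]
E
python3 - <<'E'
from h import *
T=load("top0.npz");S=load("scene0.npz")
def crop(f,x,y,w,h,W,H): return cv2.resize(f["frame"][y:y+h,x:x+w,::-1],(W,H),interpolation=cv2.INTER_CUBIC)
a=np.hstack([crop(T,210,165,120,90,400,300),crop(S,255,160,120,90,400,300)])
b=np.hstack([crop(T,380,229,40,30,400,300),crop(S,314,309,40,30,400,300)])
cv2.imwrite("pics/c1.png",np.vstack([a,b]))
for f,box,n in((T,(380,229,420,259),"T"),(S,(314,309,354,339),"S")):
    im=f["frame"].astype(int);x0,y0,x1,y1=box
    g=np.zeros(im.shape[:2],bool);s=im[y0:y1,x0:x1]
    g[y0:y1,x0:x1]=(s[...,1]>s[...,0]+15)&(s[...,1]>s[...,2]+10)
    v,u=np.nonzero(g);r=cv2.minAreaRect(np.stack([u,v],1).astype(np.float32));P=cloud(f)[g]
    print(n,g.sum(),r,P.mean(0),np.percentile(P[:,2],[5,50,95]))
for f,(x0,y0,x1,y1) in((T,(205,160,335,255)),(S,(250,150,370,265))):
    P=cloud(f)[y0:y1,x0:x1].reshape(-1,3);m=(P[:,2]>29)&(P[:,2]<39);Q=P[m]
    print(len(Q),np.median(Q[:,2]),cv2.minAreaRect(Q[:,:2].astype(np.float32)))
    B=cloud(f)[y0:y1,x0:x1].reshape(-1,3);print("bench",np.median(B[B[:,2]<15][:,2]))
E
```

```text
T 79 ((396.9000549316406, 245.7000274658203), (4.919349670410156, 14.758047103881836), 26.56505012512207) [ 511.22042228 -197.17334087   12.04190745] [ 5.81705481 12.52657675 15.86922759]
S 87 ((331.0, 323.5), (5.0, 14.0), 90.0) [ 508.80795589 -207.84002463   25.52964327] [ 6.53920379 12.00195912 17.55222956]
5556 33.74967323025638 ((596.3209838867188, 123.91727447509766), (168.5904998779297, 248.81497192382812), 0.7703209519386292)
bench -0.4963771250103719
3945 33.23532407088906 ((670.0916748046875, 137.39593505859375), (311.2467041015625, 281.37518310546875), 0.4455873370170593)
bench -0.961127996614425
```

View pics/c1.png

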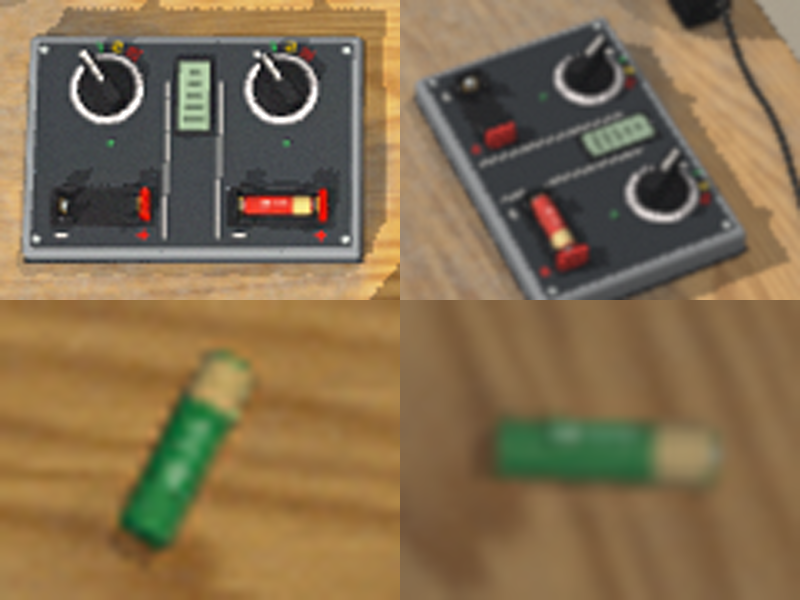

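Crops: the green cell's plus (tan) end is at the top, top px ≈(402.5,234), and its minus end ≈(394,252.5). In the scene view they are (345.5,323.8) and (323.2,323.2). The empty bay is the left one, with its red terminal at right.

```bash
python3 - <<'E'
from h import *
T=load("top0.npz");S=load("scene0.npz")
p=tri([(T,(402.5,234)),(S,(345.5,323.8))]);m=tri([(T,(394,252.5)),(S,(323.2,323.2))])
print("plus",p,"minus",m,"mid",(p+m)/2,"len",np.linalg.norm(p-m),"yaw of +y(from world y)",np.arctan2(-(m-p)[0],(m-p)[1]))
print("atz top",atz(T,(402.5,234),7),atz(T,(394,252.5),7)); print("atz scene",atz(S,(345.5,323.8),7),atz(S,(323.2,323.2),7))
# plate edges: fit tester pose from depth edges + overlay
c=lambda x0,y0,X,Y,s:(x0+(X+.5)/s-.5,y0+(Y+.5)/s-.5)
s=10/3
F={ # tester feature: top crop px, scene crop px
"BLscrew":((38,48),(600,28)),"dialL":((106,90),(588,76)),"dialR":((281,90),(661,192)),"redtermL":((145,204),(498,133))}
for k,(a,b) in F.items():
    print(k,tri([(T,c(210,165,*a,s)),(S,c(255,160,b[0]-400,b[1],s))]))
yaw=np.radians(.77);C=np.array([596.3,123.9]);R=np.array([[np.cos(yaw),-np.sin(yaw)],[np.sin(yaw),np.cos(yaw)]])
W=lambda q:np.r_[C+R@np.array(q[:2],float),q[2]]
pts=[(sx*85,sy*125,34) for sx in(1,-1) for sy in(1,-1)]+[(42,65,40),(42,-65,40),(-48,65,35.5),(-48,-65,35.5),(-48,36.7,45),(-48,93.3,45)]+[(42+21*np.cos(.6),y+21*np.sin(.6),64) for y in(65,-65)]
ims=[]
for f,(x0,y0) in((T,(210,165)),(S,(250,157))):
    im=cv2.resize(f["frame"][y0:y0+95,x0:x0+127,::-1],None,fx=6,fy=6,interpolation=cv2.INTER_CUBIC)[:570,:762]
    for q in pts:
        u=(proj(f,W(q))-[x0,y0]+.5)*6;cv2.drawMarker(im,tuple(int(v) for v in u),(255,255,0),0,12,1)
    ims.append(cv2.resize(im,(400,300)) if 0 else im)
cv2.imwrite("pics/ovT.png",ims[0]);cv2.imwrite("pics/ovS.png",ims[1])
E
```

```text
plus [ 543.08160118 -212.52938912    5.31970394] minus [ 496.40143827 -190.63223036    6.71017804] mid [ 519.74151972 -201.58080974    6.01494099] len 51.57961408573958 yaw of +y(from world y) 1.1321817347337224
atz top [ 541.63898753 -212.07011343    7.        ] [ 494.58798455 -190.28749172    7.        ]
atz scene [ 543.73678288 -213.37341492    7.        ] [ 498.12613377 -190.88962799    7.        ]
BLscrew [675.77643486 245.61941797  19.94499373]
dialL [639.73447473 190.29070688  33.81230959]
dialR [641.37067813  59.93338294  33.83204852]
redtermL [549.65664436 156.2946053   44.86266033]
```

View pics/ovT.png

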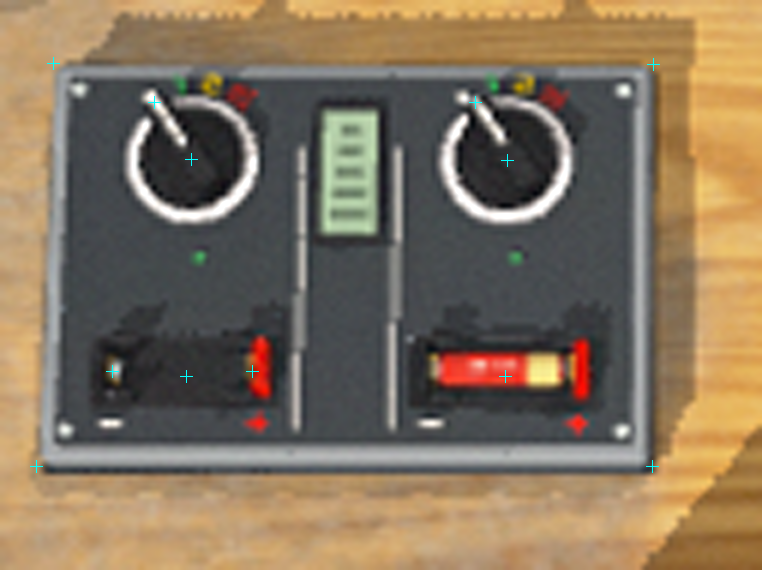

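View pics/ovS.png

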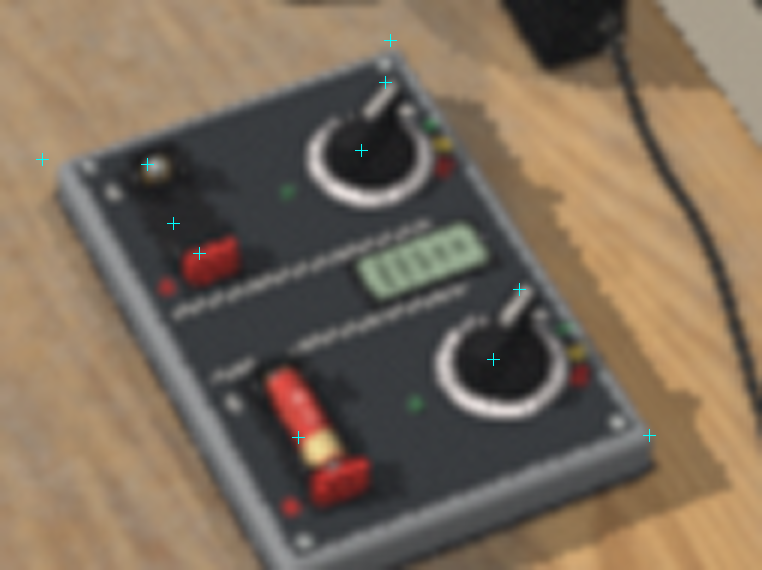

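The overlays show the depth rectangle is slightly off: it catches the front face, and the ring centre in the scene view sits 9 crop px away. So I take the triangulated rings, which are 130.4 mm apart (130 expected). That puts the tester at ≈(598.5,124.6), yaw 0.013, the left bay at (549.7,189) and the left dial at (639.7,190.1).

The cell's mid is (519.7,-201.6) at z≈6, with length 51.6 and yaw 1.13. Both views agree on that yaw, though it's more than the 0.8 in the text.

Tool yaws: grasp 2.70, place 1.58, dial 3.755→2.55. All keep joint 6 in range.

```bash
R='[18.2,15,-8,0,0,0.12]'; python3 -m creep '[[[18.2,15,-8,0,0,0.12],[18.2,15,-8,0,0,0.12],[18.2,15,-8,0,0,0.12],[18.2,15,-8,0,0,0.12],[18.2,15,-8,0,0,0.12],[18.2,15,-8,0,0,0.12],[18.2,15,-8,0,0,0.12],[18.2,15,-8,0,0,0.12],[18.2,15,-8,0,0,0.12],[18.2,15,-8,0,0,0.12],[18.2,15,-8,0,0,0.12],[18.2,15,-8,0,0,0.12],[18.2,15,-8,0,0,0.12],[18.2,15,-8,0,0,0.12],[18.2,15,-8,0,0,0.12],[18.2,15,-8,0,0,0.12],[18.2,15,-8,0,0,0.12],[18.2,15,-8,0,0,0.12],[0,0,0,0,0,0],[0,0,0,0,0,0]]]' 45; python3 -c "
from workcell import *
s=read_state();print(s['joints'],s['ee_pos'],s['tool_rot'],s['finger_gap'])"
```

```text
time_s: 1.77
ee_pos: [484.0, -230.5, 260.0]
tool_rot: [-3.141, -0.001, 2.463]
wrist_force: [-0.3, -0.9, 0.5]
finger_gap: 44.7
gripper_force: 0.0
[-5.96538115e-01  3.68484567e-01 -3.04012150e-01  8.99723580e-01
 -9.23186271e-05  8.22345918e-02] [ 483.97936872 -230.51439     260.02637747] [-3.14138368e+00 -1.41157469e-03  2.46281987e+00] 44.680190686542566
```

```bash
python3 -m creep '[[[12,9.7,0,0,0,0.08],[12,9.7,0,0,0,0.08],[11.8,9.6,0,0,0,0.079],[0,0,0,0,0,0],[0,0,-15,0,0,0],[0,0,-15,0,0,0],[0,0,-12,0,0,0],[0,0,0,0,0,0],[0,0,0,0,0,0]]]'; python3 - <<'E'
from workcell import *
from h import *
f=grab_frame("top");g=grab_frame("scene");np.savez("t1.npz",**f);np.savez("s1.npz",**g)
def crop(f,x,y): return cv2.resize(f["frame"][y:y+60,x:x+60,::-1],(390,390),interpolation=cv2.INTER_CUBIC)
cv2.imwrite("pics/c2.png",np.hstack([crop(f,368,214),crop(g,304,294)]))
E
```

```text
time_s: 2.52
ee_pos: [518.7, -202.9, 218.8]
tool_rot: [-3.141, -0.001, 2.698]
wrist_force: [-0.7, 1.1, 0.7]
finger_gap: 44.8
gripper_force: 0.0
```

View pics/c2.png

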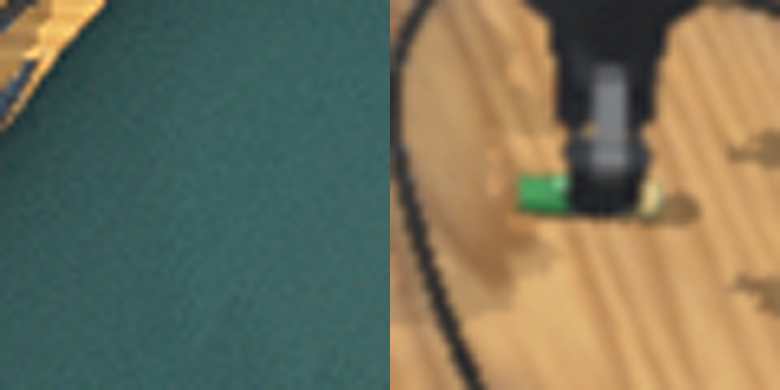

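The scene crop shows the fingers straddling the cell: cell at x 517–662, finger at 570–645, still 40 mm above it. The top view is hidden by the arm. Descending.

```bash
python3 -m creep '[[[1,1.3,-12,0,0,0],[0,0,-12,0,0,0],[0,0,-10,0,0,0],[0,0,-8.5,0,0,0],[0,0,0,0,0,0],[0,0,0,0,0,0],[0,0,0,0,0,0]]]'; python3 -m creep '[[[0,0,0,0,0,0],[0,0,0,0,0,0],[0,0,0,0,0,0],[0,0,0,0,0,0],[0,0,0,0,0,0],[0,0,0,0,0,0],[0,0,0,0,0,0],[0,0,0,0,0,0]]]' 8;python3 -m creep '[[[0,0,0,0,0,0],[0,0,0,0,0,0]]]'
```

```text
time_s: 3.2
ee_pos: [520.6, -201.1, 176.7]
tool_rot: [-3.142, 0.001, 2.701]
wrist_force: [0.4, 0.2, -0.2]
finger_gap: 45.1
gripper_force: 0.0
time_s: 3.87
ee_pos: [520.6, -201.0, 176.8]
tool_rot: [-3.141, 0.001, 2.701]
wrist_force: [-2.0, 0.4, 6.3]
finger_gap: 12.6
gripper_force: 59.2
time_s: 4.03
ee_pos: [520.6, -201.0, 176.8]
tool_rot: [-3.142, 0.001, 2.701]
wrist_force: [-1.2, 0.4, 7.7]
finger_gap: 12.9
gripper_force: 59.2
```

```bash
python3 -m creep '[[[0,0,5,0,0,0],[0,0,15,0,0,0],[0,0,20,0,0,0],[0,0,20,0,0,0],[0,0,20,0,0,0],[0,0,0,0,0,0],[0,0,0,0,0,0]]]'; python3 -m creep '[[[1.5,20,0,0,0,-0.059],[1.5,20,0,0,0,-0.059],[1.5,20,0,0,0,-0.059],[1.5,20,0,0,0,-0.059],[1.5,20,0,0,0,-0.059],[1.5,20,0,0,0,-0.059],[1.5,20,0,0,0,-0.059],[1.5,20,0,0,0,-0.059],[1.5,20,0,0,0,-0.059],[1.5,20,0,0,0,-0.059],[1.5,20,0,0,0,-0.059],[1.5,20,0,0,0,-0.059],[1.5,20,0,0,0,-0.059],[1.5,20,0,0,0,-0.059],[1.5,20,0,0,0,-0.059],[1.5,20,0,0,0,-0.059],[1.5,20,0,0,0,-0.059],[1.5,20,0,0,0,-0.059],[1.5,20,0,0,0,-0.059],[0,0,0,0,0,0]]]';python3 -m creep '[[[0,5,-10,0,0,0],[0,5,-10,0,0,0],[0,0,0,0,0,0],[0,0,0,0,0,0]]]'; python3 - <<'E'
from workcell import *
from h import *
f=grab_frame("top");g=grab_frame("scene");np.savez("t2.npz",**f);np.savez("s2.npz",**g);print(read_state()['joints'])
def crop(f,x,y): return cv2.resize(f["frame"][y:y+80,x:x+80,::-1],(400,400),interpolation=cv2.INTER_CUBIC)
cv2.imwrite("pics/c3.png",np.hstack([crop(f,200,170),crop(g,245,140)]))
E
```

```text
time_s: 4.62
ee_pos: [520.7, -201.1, 257.2]
tool_rot: [-3.141, 0.002, 2.701]
wrist_force: [-0.7, 0.8, -1.0]
finger_gap: 12.5
gripper_force: 58.6
time_s: 6.28
ee_pos: [548.7, 181.6, 255.2]
tool_rot: [-3.14, -0.0, 1.579]
wrist_force: [-0.5, 0.0, 0.2]
finger_gap: 12.2
gripper_force: 58.6
time_s: 6.62
ee_pos: [548.5, 188.6, 235.0]
tool_rot: [-3.139, 0.0, 1.58]
wrist_force: [0.1, -0.7, -0.0]
finger_gap: 12.6
gripper_force: 58.6
[ 1.90461746e-01  4.56220658e-01 -2.27396002e-01  8.87589563e-01
 -1.05160807e-04  1.75256596e+00]
```

View pics/c3.png

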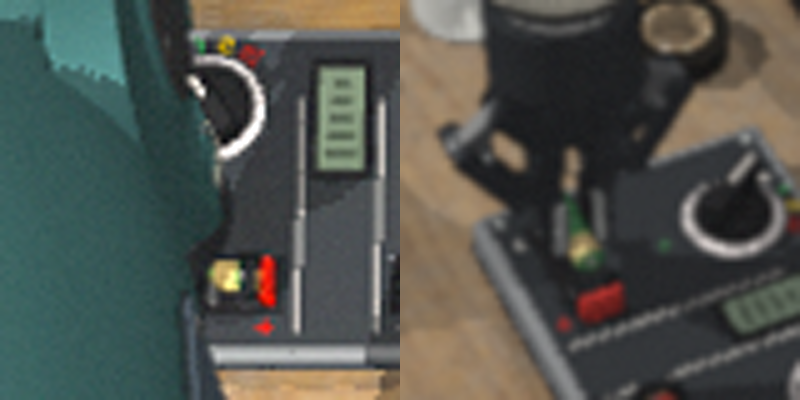

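The cell is held with its plus end towards the red terminal. It may be pitched about the pad line, so I'm enlarging to check.

```bash
python3 - <<'E'
from h import *
T=load("t2.npz");S=load("s2.npz")
def crop(f,x,y,w,h): return cv2.convertScaleAbs(cv2.resize(f["frame"][y:y+h,x:x+w,::-1],(390,560),interpolation=cv2.INTER_CUBIC),alpha=1.5,beta=20)
cv2.imwrite("pics/c4.png",np.hstack([crop(T,236,214,26,37),crop(S,267,168,28,40)]))
R=T["world_to_cam"];print([(-f["world_to_cam"][:3,:3].T@f["world_to_cam"][:3,3]).round() for f in(T,S)])
for f in(T,S):
  for z in (65.5-7,65.5,72.5): print(z,[proj(f,(549,189+d,z)).round(1).tolist() for d in(-25.5,25)])
E
```

```text
[array([ 300.,  -20., 1258.]), array([ 197., -776., 1209.])]
58.5 [[249.4, 224.8], [228.4, 224.5]]
65.5 [[249.0, 224.2], [227.8, 223.9]]
72.5 [[248.5, 223.6], [227.3, 223.3]]
58.5 [[282.4, 194.2], [274.8, 180.8]]
65.5 [[282.3, 192.4], [274.7, 179.0]]
72.5 [[282.2, 190.6], [274.6, 177.1]]
```

View pics/c4.png

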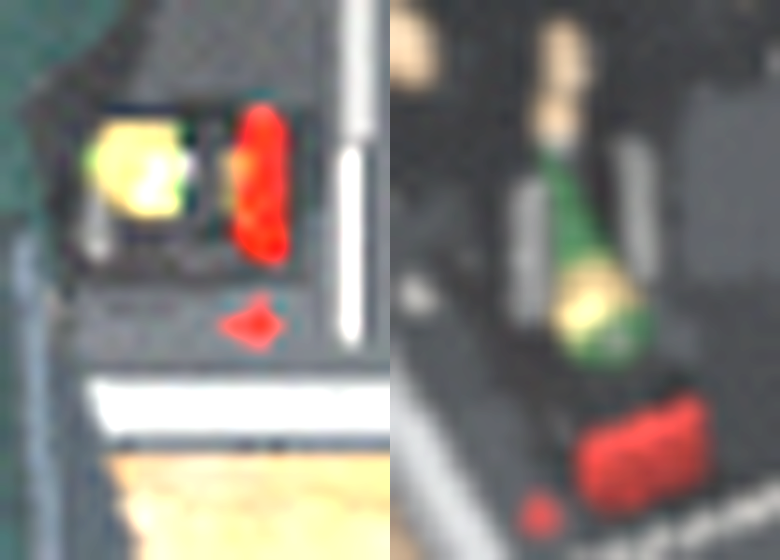

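```bash
python3 - <<'E'
from h import *
T=load("t2.npz");S=load("s2.npz")
print("tip",tri([(T,(248.2,224.2)),(S,(282.0,192.5))]))
P=cloud(S);im=S["frame"].astype(int)
for v in range(176,196):
    r=[]
    for u in range(276,287):
        c=im[v,u]
        if c[1]>c[2]+12 and c[1]>45: r.append((u,P[v,u].round(1).tolist(),c.tolist()))
    if r: m=r[len(r)//2];print(v,len(r),m)
P=cloud(T)
for u in range(240,251): print(u,P[224,u].round(1),T["frame"][224,u])
E
```

```text
tip [549.2588623  165.76928714  62.79032613]
176 3 (278, [581.3, 276.4, 1.0], [141, 121, 98])
177 2 (279, [573.3, 247.0, 29.6], [127, 115, 101])
179 1 (278, [554.5, 204.2, 72.7], [48, 69, 55])
180 2 (279, [555.5, 199.9, 72.7], [42, 64, 47])
181 1 (279, [553.8, 195.8, 73.8], [44, 77, 51])
182 2 (280, [557.3, 198.3, 66.0], [37, 60, 42])
183 3 (280, [554.5, 191.2, 70.5], [42, 72, 48])
184 3 (280, [551.9, 184.7, 74.5], [47, 81, 55])
185 4 (281, [554.4, 184.6, 69.7], [51, 76, 50])
186 4 (281, [551.4, 176.7, 75.2], [95, 104, 68])
187 5 (281, [551.7, 178.0, 70.0], [135, 122, 85])
188 6 (282, [551.8, 171.5, 72.8], [147, 127, 90])
189 6 (282, [551.0, 169.6, 71.3], [160, 144, 99])
190 8 (282, [548.6, 163.7, 74.7], [138, 138, 93])
191 7 (282, [548.6, 164.2, 70.4], [89, 103, 74])
192 5 (281, [546.7, 166.7, 64.8], [70, 91, 60])
193 4 (282, [550.1, 169.0, 57.0], [51, 71, 53])
240 [521.4 162.  198.6] [39 35 43]
241 [535.3 171.2 132.3] [62 79 51]
242 [548.1 179.2  71.1] [148 163  89]
243 [548.2 176.9  70.6] [210 178 110]
244 [548.1 174.4  71.1] [202 171 104]
245 [546.8 171.   77.6] [223 193 118]
246 [548.5 170.   69.4] [254 239 147]
247 [548.7 167.7  68.8] [175 202 121]
248 [548.6 165.2  69.4] [132 134 127]
249 [556.6 168.7  31.3] [49 49 57]
250 [555.6 165.4  36.5] [68 67 61]
```

Depth shows the cell level, with its top at z≈71–72 from y=165 to 204 and the nub tip at y≈165.5. It needs ≈+0.9 mm in x, no change in y, and a 22.7 mm descent.

```bash
python3 -m creep '[[[0.9,0,-4,0,0,0.004],[0,0,-4,0,0,0],[0,0,-4,0,0,0],[0,0,-3,0,0,0],[0,0,-3,0,0,0],[0,0,-2,0,0,0],[0,0,-1.5,0,0,0],[0,0,0,0,0,0],[0,0,0,0,0,0]]]'; python3 -m creep '[[[0,0,-0.6,0,0,0],[0,0,-0.5,0,0,0],[0,0,0,0,0,0],[0,0,0,0,0,0]]]'
```

```text
time_s: 7.47
ee_pos: [549.9, 189.1, 214.7]
tool_rot: [3.142, -0.0, 1.584]
wrist_force: [0.3, -0.2, -1.1]
finger_gap: 12.7
gripper_force: 58.6
time_s: 7.8
ee_pos: [549.8, 189.0, 213.6]
tool_rot: [3.142, 0.0, 1.584]
wrist_force: [0.7, 0.2, 0.7]
finger_gap: 12.4
gripper_force: 58.6
```

```bash
python3 -m creep '[[[0,0,-0.6,0,0,0],[0,0,-0.5,0,0,0],[0,0,0,0,0,0],[0,0,0,0,0,0]]]';  python3 -m creep '[[[0,0,0,0,0,0],[0,0,0,0,0,0],[0,0,0,0,0,0],[0,0,0,0,0,0],[0,0,0,0,0,0]]]' 30; python3 -m creep '[[[0,0,4,0,0,0],[0,0,10,0,0,0],[0,0,20,0,0,0],[0,0,25,0,0,0],[0,0,25,0,0,0],[0,0,25,0,0,0],[0,0,0,0,0,0],[0,0,0,0,0,0]]]'; python3 - <<'E'
from workcell import *
from h import *
f=grab_frame("top");g=grab_frame("scene");np.savez("t3.npz",**f);np.savez("s3.npz",**g)
def crop(f,x,y): return cv2.resize(f["frame"][y:y+40,x:x+40,::-1],(400,400),interpolation=cv2.INTER_CUBIC)
cv2.imwrite("pics/c5.png",np.hstack([crop(f,220,205),crop(g,262,170)]))
P=cloud(g)
for u,v in((276,187),(279,192),(282,198)):print(P[v,u].round(1),g["frame"][v,u])
E
```

```text
time_s: 8.13
ee_pos: [549.8, 189.0, 212.4]
tool_rot: [-3.142, 0.0, 1.584]
wrist_force: [0.3, -0.6, 0.2]
finger_gap: 12.9
gripper_force: 58.6
time_s: 8.55
ee_pos: [549.9, 189.0, 212.5]
tool_rot: [3.142, 0.0, 1.584]
wrist_force: [0.0, -0.1, 0.3]
finger_gap: 29.9
gripper_force: 0.0
time_s: 9.22
ee_pos: [550.1, 189.1, 323.4]
tool_rot: [3.138, -0.001, 1.584]
wrist_force: [-0.7, 0.4, -0.4]
finger_gap: 30.0
gripper_force: 0.0
[546.5 201.2  48.7] [ 71 137  82]
[547.8 184.5  45.8] [ 80 142  83]
[549.4 169.2  37.6] [91 80 55]
```

View pics/c5.png

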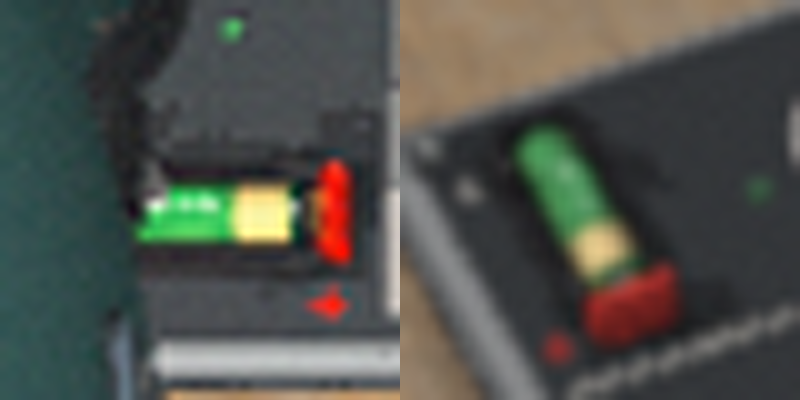

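The cell lies flat in the left bay (top z ≈49, expected 49.5), plus end at red, released and clear of the hand. Now the dial: moving to (639.7,190.1), yaw 3.755.

```bash
python3 -m creep '[[[5,0,0,0,0,0.1086],[5,0,0,0,0,0.1086],[5,0,0,0,0,0.1086],[5,0,0,0,0,0.1086],[5,0,0,0,0,0.1086],[5,0,0,0,0,0.1086],[5,0,0,0,0,0.1086],[5,0,0,0,0,0.1086],[5,0,0,0,0,0.1086],[5,0,0,0,0,0.1086],[5,0,0,0,0,0.1086],[5,0,0,0,0,0.1086],[5,0,0,0,0,0.1086],[5,0,0,0,0,0.1086],[5,0,0,0,0,0.1086],[5,0,0,0,0,0.1086],[5,0,0,0,0,0.1086],[4.6,0,0,0,0,0.1086],[0,1,0,0,0,0.1086],[0,0,0,0,0,0.1086]]]' 38; python3 -m creep '[[[0,0,-20,0,0,0],[0,0,-20,0,0,0],[0,0,-10,0,0,0],[0,0,0,0,0,0],[0,0,0,0,0,0]]]'; python3 -c "
from workcell import *;s=read_state();print(s['joints'])"
```

```text
time_s: 10.98
ee_pos: [639.5, 190.0, 320.2]
tool_rot: [3.141, -0.002, -2.522]
wrist_force: [0.9, 0.0, 0.8]
finger_gap: 38.3
gripper_force: 0.0
time_s: 11.4
ee_pos: [639.3, 190.0, 271.1]
tool_rot: [3.141, -0.001, -2.528]
wrist_force: [0.1, -0.0, 0.4]
finger_gap: 38.1
gripper_force: 0.0
[ 1.66795215e-01  5.65958478e-01  7.97219645e-02  1.08613142e+00
  6.18926720e-06 -4.47279616e-01]
```

```bash
python3 -m creep '[[[0.4,0,-15,0,0,0],[0,0,-15,0,0,0],[0,0,-10,0,0,0],[0,0,-8,0,0,0],[0,0,-6,0,0,0],[0,0,0,0,0,0],[0,0,0,0,0,0]]]'; python3 -m creep '[[[0,0,0,0,0,0],[0,0,0,0,0,0],[0,0,0,0,0,0],[0,0,0,0,0,0],[0,0,0,0,0,0],[0,0,0,0,0,0],[0,0,0,0,0,0],[0,0,0,0,0,0]]]' 4; python3 -c "
from workcell import *;s=read_state();print(s['torque'])"
```

```text
time_s: 11.98
ee_pos: [640.0, 190.0, 217.8]
tool_rot: [-3.141, 0.0, -2.527]
wrist_force: [-0.0, 0.5, -0.7]
finger_gap: 38.0
gripper_force: 0.0
time_s: 12.65
ee_pos: [639.9, 190.2, 218.3]
tool_rot: [-3.142, 0.001, -2.527]
wrist_force: [-2.4, 2.0, 5.7]
finger_gap: 10.8
gripper_force: 59.4
[0.29843527 0.39069694 0.04574644]
```

```bash
python3 -m creep '[[[0,0,0,0,0,-0.07],[0,0,0,0,0,-0.07],[0,0,0,0,0,-0.07],[0,0,0,0,0,-0.07],[0,0,0,0,0,-0.07],[0,0,0,0,0,-0.07],[0,0,0,0,0,-0.07],[0,0,0,0,0,-0.07],[0,0,0,0,0,-0.07],[0,0,0,0,0,-0.07],[0,0,0,0,0,-0.07],[0,0,0,0,0,-0.07],[0,0,0,0,0,-0.07],[0,0,0,0,0,-0.07],[0,0,0,0,0,-0.07],[0,0,0,0,0,-0.07],[0,0,0,0,0,-0.07],[0,0,0,0,0,0],[0,0,0,0,0,0],[0,0,0,0,0,0]]]'; python3 - <<'E'
from workcell import *
from h import *
s=read_state();print(s['torque'],s['joints'])
f=grab_frame("top");g=grab_frame("scene");np.savez("t4.npz",**f);np.savez("s4.npz",**g)
def crop(f,x,y,w): return cv2.resize(f["frame"][y:y+w,x:x+w,::-1],(400,400),interpolation=cv2.INTER_CUBIC)
cv2.imwrite("pics/c6.png",np.hstack([crop(f,215,165,80),crop(g,285,150,60)]))
E
```

```text
time_s: 14.32
ee_pos: [639.9, 189.7, 218.3]
tool_rot: [-3.141, 0.001, 2.565]
wrist_force: [-2.8, -3.7, 8.1]
finger_gap: 10.8
gripper_force: 59.7
[-0.83004098  0.55064246  0.09649638] [ 0.16639437  0.60254794 -0.00359593  0.96394721 -0.00102539  0.74248831]
```

View pics/c6.png

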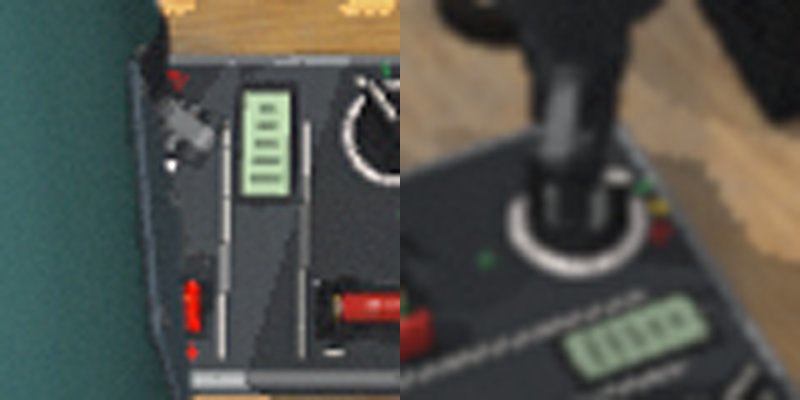

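The picture shows the gripper on the left dial. The pointer has left its rest position and only the printed rest mark at crop (618,175) remains. Tool yaw says the dial is at ≈1.19. I'll check the pointer end numerically and add a little.

```bash
python3 -m creep '[[[0,0,0,0,0,-0.02],[0,0,0,0,0,0],[0,0,0,0,0,0],[0,0,0,0,0,0]]]'; python3 - <<'E'
from workcell import *
from h import *
s=read_state();print(s['torque'],s['tool_rot'],s['time_s'])
f=grab_frame("top");g=grab_frame("scene")
for n,c in(("top",f),("scene",g)):
    for r in(15,19):
        out=[]
        for a in np.arange(.9,1.45,.06):
            th=.613-a;u=proj(c,(639.8+r*np.cos(th),190.1+r*np.sin(th),64.3)).astype(np.float32)
            out.append((round(a,2),int(cv2.getRectSubPix(cv2.cvtColor(c["frame"],cv2.COLOR_RGB2GRAY),(1,1),tuple(map(float,u)))[0,0])))
        print(n,r,out)
# green cell still in place?
P=cloud(g)
for u,v in((276,187),(279,192)):print(P[v,u].round(1),g["frame"][v,u])
E
```

```text
time_s: 14.75
ee_pos: [639.9, 189.7, 218.3]
tool_rot: [-3.141, 0.001, 2.546]
wrist_force: [-2.3, -4.1, 7.0]
finger_gap: 10.8
gripper_force: 59.7
[-0.83960834  0.55201019  0.12069841] [-3.14129944e+00  1.27835579e-03  2.54560833e+00] 14.75
top 15 [(np.float64(0.9), 83), (np.float64(0.96), 91), (np.float64(1.02), 84), (np.float64(1.08), 78), (np.float64(1.14), 73), (np.float64(1.2), 69), (np.float64(1.26), 64), (np.float64(1.32), 60), (np.float64(1.38), 53), (np.float64(1.44), 47)]
top 19 [(np.float64(0.9), 84), (np.float64(0.96), 76), (np.float64(1.02), 69), (np.float64(1.08), 58), (np.float64(1.14), 47), (np.float64(1.2), 43), (np.float64(1.26), 40), (np.float64(1.32), 35), (np.float64(1.38), 34), (np.float64(1.44), 35)]
scene 15 [(np.float64(0.9), 63), (np.float64(0.96), 76), (np.float64(1.02), 88), (np.float64(1.08), 100), (np.float64(1.14), 111), (np.float64(1.2), 121), (np.float64(1.26), 131), (np.float64(1.32), 138), (np.float64(1.38), 122), (np.float64(1.44), 107)]
scene 19 [(np.float64(0.9), 58), (np.float64(0.96), 70), (np.float64(1.02), 83), (np.float64(1.08), 96), (np.float64(1.14), 111), (np.float64(1.2), 126), (np.float64(1.26), 139), (np.float64(1.32), 124), (np.float64(1.38), 109), (np.float64(1.44), 94)]
[547.1 203.   46.6] [ 71 137  82]
[548.  185.   45.2] [ 79 141  83]
```

```bash
python3 -c "
from workcell import *;print(job_done())"
```

```text
the job is handed in; nothing more can be done
None
```

The green cell lies in the left bay with its plus end at the red terminal. I handed in at about 15 s with the gripper still holding the left dial at about 1.21 rad, the third mark. That angle comes from the tool's turn and the spring torque; the camera's pointer check agreed only roughly.

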